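# Shut the docked cassette box and lock the second box onto its lid

### The arm

A 6-joint arm with a two-finger parallel gripper is mounted at the origin on the work surface; the furniture and walls round the work are solid. World frame = base frame: x ahead of the robot, y to its left, z up, the work surface at z = 0. Lengths are in m, angles in rad, forces in N, time in s.
With the tool pointing down it reaches from about 0.35 to 1 m from the base axis. Payload 7.1 kg.
Tool frame: the origin (TCP) lies midway between the tips of the shut fingers; the grasp point (between the pads) lies 19 mm behind it; z points along the fingers, y is the direction in which the jaws open and shut (so a half turn about z gives the same grasp; the last joint's range is limited). The gripper opens to 85 mm and grips with 20 to 120 N. Pads are 22 mm wide; open, the fingers measure 114 mm over their backs; the gripper's body (76 mm by 85 mm) begins 54 mm behind the grasp point. The pads swing forward as they close: fully open they stand 13 mm farther back than shut.
Start: joints at [-1.289, 0.423, 1.63, -0, 1.089, -0.019], TCP at [0.185, -0.597, 0.231] pointing down, gripper open.
Joint ranges: [-3, 3], [-0.9, 2.11], [0.09, 2.58], [-1.31, 4.45], [0.11, 2.69], [-2.54, 2.54]. Speed limits (rad/s): [2.39, 2.39, 3.01, 3.14, 3.14, 3.14].

### API

Orientations are given as a unit quaternion [x, y, z, w].
In Python, from rig import ctrl gives the robot as it stands. The module is installed in compiled form; this text tells all that it offers.
- The arm moves only by the tool move_arm, never from a script. Its argument "plan" is a list of rows, each an object of numbers: "dx", "dy", "dz": the shift along the tool's x, y, z in cm; "rx", "ry", "rz": the turn, a rotation vector about the tool's x, y, z in degrees; "hand": the closure, from -1 (fully open) to 1 (shut). In form: [{"dx": .., "dy": .., "dz": .., "rx": .., "ry": .., "rz": .., "hand": ..}, ...]. A call has 1 to 20 rows; each row shifts and turns the pose as measured when the row begins, along the tool's axes as they then stand; what a row does not reach is not made up. A row lasts 1/10 s, in which the tool goes at most 50 mm and 8.59 degrees, less where a joint would pass 70% of its speed; a pose out of reach is approached as far as the arm can. A call with a gripper value outside its range is refused whole. The fingers move at their own pace and stop on an object; "force" is the grip in N (left out, the last holds). Time passes only in rows, so rows that do not move let the fingers close. It gives the time, the measured TCP pose, the force and the opening at its end, in the units of the state.
- ctrl.get_state(): the state, without advancing time (a new reading comes with each control period).
- ctrl.grab_frame(name): name is "scene" or "top" or "wrist"; returns a dict with "image" (384x512x3 uint8, red, green, blue), "range_z" (384x512 float32, m along the optical axis (not along the pixel's ray), 0 where there is no reading), "fovy" (degrees; the focal length in pixels is half the picture's height over the tangent of half this angle, whatever the lens; pixels are square), "cx", "cy" (the principal point, pixels), "k1" (the pictures are not rectified: a ray, as slopes to the right and down, at radius r is drawn at 1 + k1 r^2 times it, then the intrinsics apply), "xyz" and "rotation" of the camera in the world. Camera axes: x right, y down, z forward; pixel columns grow to the right and rows downward; lengths in m; the calibration is good to about 2 mm. A picture is of the moment at which its call begins.
- ctrl.finish_job(): hands the job in, once; it reports no verdict.
Trained networks look in the newest picture that a camera, given by its name, has taken for a name from the list of things; names that differ only in an ending like _2 or _b are one class to them, and where a whole thing is asked for, a point or a joint stands for the part that bears it (a point fixed in the world has none). Each returns a list of dicts, best first, with "conf" (0 to 1); they miss things now and then, are a little off and sometimes report something else, mostly with a low value. They report only what shows in the picture. A call takes as long as a camera call.
- ctrl.recognise(camera, label): "point" ([column, row] in pixels, amid what is visible of it).
The state is a dict: "time": time; "joint_positions": joint angles; "joint_velocities": joint speeds; "effort": joint torques, N m; "tool_pos": TCP position; "eef_rot": TCP orientation; "wrist_force": force on the tool from outside, world axes, zero at the start; "torque": the same for the moment, N m; "gripper_width": opening from 0.0 (shut) to 1.0 (fully open).
Only numpy, scipy, OpenCV 4.12 (cv2) and the standard library are available. Lean on these libraries where they do the work, as an engineer would, in place of code of your own. Each camera call takes 0.05 s, during which the arm holds its last target.

### The job

Shut the open lid of the cassette box that is docked on the bench. Then take the closed box of the same size from the sloping cradle and stack it squarely on the docked box, so that the recesses in its base drop fully over the two lugs on the lid. Set it down without banging or forcing it, let go, and do not push the other things about.

Things in the scene. Friction and masses are not known exactly. Their poses are not given: they have to be found in the camera images.
- lower_box: Docked box fixed to the bench: grey, 150 (its x) x 58 mm, white lid, on a 186 x 84 x 6 mm metal plate; x within 20 deg of straight ahead. Origin: centre of the plate's underside, on the bench; z up. Its rim is 52 mm above the bench; its end walls (8 mm thick, at x = +-71 mm) rise to 60 mm, level with the shut lid's top. Its place and the cradle's are swapped at random.
- box_lid (a joint): Angle of the docked box's lid (132 x 58 x 8 mm): 0 shut and level, grows as it opens, at most 1.7. Hinged along the box's +y long edge (axis along the box's x); the free edge lies over the -y side when shut and rises as it opens. Stiff hinge: the lid stays where it is left; 1 to 2 N at the free edge moves it.
- lid_hinge (a point): Middle of the lid's hinge axis, level with the lid's inner face: 52 mm above the bench, at box y = +29 mm. Axes turn with the lid: the lid runs from here 58 mm along -y; z is its outward normal, the outer face 8 mm along z.
- stack_seat (a point): Centre of the top face of the shut lid, without the lugs (60 mm above the bench); axes of the docked box. It does not move with the lid. The underside of the stacked box must come here.
- upper_box: Closed box to be stacked: 150 (x) x 58 (y) x 54 mm plus 7 mm lugs on its lid; grey, white lid that does not open; 0.25 to 0.5 kg. Origin: centre of its underside; z out through the lid. The sides, 58 mm apart along y, are smooth, free to grip near the middle. At the start it lies on the cradle, tilted 30 deg, lid facing up and away from the robot. Either way round fits.
- cradle: Fixed aluminium stand, footprint 170 x 76 mm, whose ramp slopes 30 degrees about its y, falling towards its +x, away from the robot; origin: centre of its foot, on the bench. A lip at the low end stands 16 mm and two side ribs (69 mm between centres) 7 mm above the ramp.
- cradle_rest (a point): Point of the ramp's surface under the box's centre, 62 mm above the bench; axes of the cradle's foot (z vertical).
- mouse: Black computer mouse, 60 x 108 x 34 mm, loose on the bench between the two; leave it. Origin: centre of its underside.
- pen: Black marker pen, 116 mm, lying loose near the robot; leave it. Origin: centre of its underside.
- carrier_left: Ivory tube carrier, 32 x 188 x 97 mm, standing loose at the left edge; leave it. Origin: centre of its underside.
- lid_edge (a point): Middle of the lid's free edge, on its outer face; turns with the lid. The outer face carries two lugs, each 36 (along x) x 24 x 7 mm, centred at box x = +-42 mm, midway between hinge and free edge; between the lugs it is bare for 48 mm.
- upper_lid (a point): Centre of the lid's outer face on the box to be stacked, 54 mm above its underside. In the underside are two recesses, 41 (x) x 29 (y) x 10 mm, centred at x = +-42 mm: 2.5 mm of play all round a lug.

How it is judged:
On the way, in this order (a step that is already met when the one before it is completed fails the run):
1. the docked box's lid is shut (value of joint box_lid below 0.06 rad), for 0.2 s.
2. the other box is lifted clear of the cradle, the lid still shut (distance between upper_box and cradle_rest above 0.05 m and contact force between upper_box and cradle below 0.05 N and contact force between upper_box and the fingers above 1 N and value of joint box_lid below 0.08 rad), for 0.1 s.
At the end, for the whole second after the job is handed in: The docked box's lid is shut (under 0.05 rad), and the other box stands upright and still on it, lugs fully inside its base recesses: its underside within 2.5 mm of the lid's top face, within 5 mm of centred, parallel within 0.12 rad, tilted less than 0.04 rad (value of joint box_lid below 0.05 rad and horizontal distance between upper_box and stack_seat below 0.005 m and z of upper_box in the frame of stack_seat between -0.0025 and 0.0025 m and angle between the x axis of upper_box and the x axis of stack_seat, either way round below 0.12 rad and angle between upper_box's own z axis and vertical below 0.04 rad and linear speed of upper_box below 0.01 m/s); the robot touches nothing.
It fails at once if the box is banged or forced down: more than 60 N between it and the docked box (contact force between upper_box and lower_box above 60 N).
It fails at once if a bystander is pushed more than 30 mm (distance of any of mouse, pen, carrier_left from where it was at the start of the episode above 0.03 m).
It also fails if it takes over 54 s, if anything falls off the work surface, if the arm or the gripper's body presses on something with over 40 N, if the wrist force passes 120 N, or if a joint passes its speed limit or range.

## Working session

There is one attempt and no reset: what is moved stays moved. The work goes in short steps, Python scripts to look and compute and a tool call to move; the robot and the scene stay as the last step left them, time stands still between calls to the robot, and variables do not carry over. Pictures are saved under pics/ and viewed, and the job is handed in when it is done.

Besides the shell and the picture viewer there is one more tool, called after "Emit:" by a JSON object that holds its "name" and its "arguments", one argument or row to a line. move_arm: Moves the arm, as the interface text tells. Its arguments: {"type":"object","properties":{"plan":{"type":"array","items":{"type":"object","properties":{"dx":{"type":"number"},"dy":{"type":"number"},"dz":{"type":"number"},"rx":{"type":"number"},"ry":{"type":"number"},"rz":{"type":"number"},"hand":{"type":"number"}}}},"force":{"type":"number"}},"required":["plan"]}

```bash
ls; mkdir -p pics; cat > h.py <<'E'
import numpy as np, cv2
from rig import ctrl
from scipy.spatial.transform import Rotation as R
def K(f):
    h=f["image"].shape[0]; fl=h/2/np.tan(np.radians(f["fovy"])/2); return fl
def rot(f):
    r=np.array(f["rotation"],float)
    return r if r.shape==(3,3) else R.from_quat(r.ravel()).as_matrix()
def cloud(f):
    h,w=f["range_z"].shape; fl=K(f)
    u,v=np.meshgrid(np.arange(w),np.arange(h))
    xd=(u-f["cx"])/fl; yd=(v-f["cy"])/fl
    x,y=xd.copy(),yd.copy()
    for _ in range(20):
        s=1+f["k1"]*(x*x+y*y); x=xd/s;y=yd/s
    z=f["range_z"]; P=np.stack([x*z,y*z,z],-1)
    W=P@rot(f).T+np.array(f["xyz"])
    W[z<=0]=np.nan
    return W
def save(f,n): cv2.imwrite("pics/"+n,f["image"][:,:,::-1])
E
python3 - <<'E'
from h import *
import pickle
for n in ["scene","top"]:
    f=ctrl.grab_frame(n); save(f,n+"0.png"); pickle.dump(f,open(n+"0.pkl","wb"))
    print(n,f["fovy"],f["cx"],f["cy"],f["k1"],f["xyz"],f["rotation"])
    for l in ["lower_box","box_lid","lid_edge","upper_box","upper_lid","cradle","mouse","pen","carrier_left"]:
        r=ctrl.recognise(n,l)
        W=cloud(f)
        print(l,[(np.round(q["point"]).tolist(),round(q["conf"],2),np.round(W[int(q["point"][1]),int(q["point"][0])],3).tolist()) for q in r[:2]])
print(ctrl.get_state())
E
```

```text
pics
scene 47.23733535088673 259.87205380645133 188.27579812198834 0.02943570029347417 [ 1.43347767 -0.12628178  0.62794249] [ 0.66014621  0.55277867 -0.31501356 -0.39926079]
lower_box [([314.0, 214.0], 0.62, [0.542, 0.198, 0.041])]
box_lid [([322.0, 189.0], 0.71, [0.485, 0.237, 0.078])]
lid_edge [([318.0, 197.0], 0.79, [0.559, 0.2, 0.103])]
upper_box [([170.0, 200.0], 0.62, [0.519, -0.151, 0.099])]
upper_lid [([173.0, 199.0], 0.89, [0.521, -0.146, 0.102])]
cradle [([180.0, 229.0], 0.85, [0.557, -0.132, 0.043]), ([230.0, 199.0], 0.45, [0.355, 0.012, -0.004])]
mouse [([238.0, 220.0], 0.93, [0.575, 0.0, 0.064])]
pen [([234.0, 197.0], 0.49, [0.385, 0.017, 0.016])]
carrier_left [([355.0, 187.0], 0.9, [0.429, 0.355, 0.045])]
top 43.15281186018133 262.6693730066307 193.38357991799973 -0.14109551440094217 [0.39270914 0.05708151 1.25441217] [ 0.71154971 -0.70224229  0.01027898 -0.02114511]
lower_box [([213.0, 169.0], 0.92, [0.506, 0.204, 0.041])]
box_lid [([202.0, 165.0], 0.62, [0.511, 0.225, 0.093])]
lid_edge [([198.0, 169.0], 0.78, [0.506, 0.239, 0.063])]
upper_box [([353.0, 176.0], 0.74, 
[... 323 characters left out ...]
ositions': array([-1.28899692e+00,  4.23119472e-01,  1.62992690e+00, -2.26718647e-05,
        1.08860538e+00, -1.89907517e-02]), 'joint_velocities': array([ 9.80018890e-05,  1.94558394e-04,  2.31448084e-03,  1.85800337e-04,
       -1.04656161e-04,  1.34435197e-03]), 'effort': array([-6.89918979e-04, -5.57350516e+01, -2.82150078e+01, -2.05695164e-04,
        7.91130624e-04,  6.42448228e-07]), 'tool_pos': array([ 0.18518631, -0.59689759,  0.2312963 ]), 'eef_rot': array([ 9.88711173e-01,  1.49833961e-01, -1.38284625e-05, -2.79789179e-05]), 'wrist_force': array([-0.54820136,  0.281902  , -0.09418148]), 'torque': array([ 0.01762016, -0.03739483,  0.03743566]), 'gripper_width': 1.0021549070260747}
```

```bash
python3 - <<'E'
import cv2
for n,(a,b,c,d) in {"scene0":(100,300,100,420),"top0":(90,270,110,450)}.items():
    im=cv2.imread(f"pics/{n}.png")
    cv2.imwrite(f"pics/{n}z.png",cv2.resize(im[a:b,c:d],None,fx=2.3,fy=2.3,interpolation=cv2.INTER_CUBIC))
E
```

```text
(no output)
```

View pics/scene0z.png

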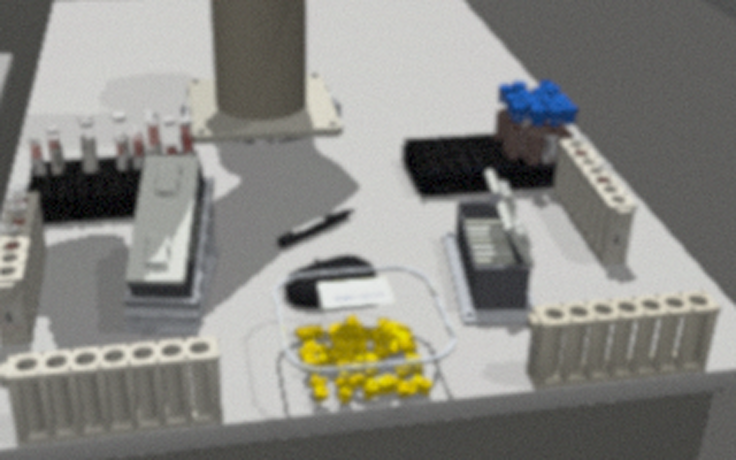

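View pics/top0z.png

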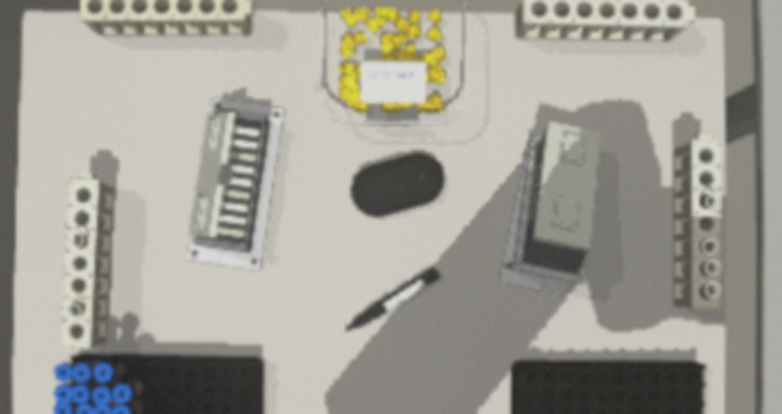

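```bash
python3 - <<'E'
from h import *
import pickle
for n in ["top","scene"]:
    f=pickle.load(open(n+"0.pkl","rb")); W=cloud(f).reshape(-1,3)
    C=f["image"].reshape(-1,3)
    b=W[(abs(W[:,0]-.6)<.2)&(abs(W[:,1])<.3)&(abs(W[:,2])<.02)]
    print(n,"bench z",np.percentile(b[:,2],[5,25,50,75,95]).round(4))
    for nm,(cx,cy) in {"low":(.5,.21),"up":(.49,-.14)}.items():
        m=(abs(W[:,0]-cx)<.12)&(abs(W[:,1]-cy)<.075)&(W[:,2]>-.01)
        p=W[m]
        print(nm,len(p))
        h,e=np.histogram(p[:,2],bins=np.arange(-.01,.2,.01)); print(list(zip(e.round(2).tolist(),h.tolist())))
        for lo,hi in [(.003,.012),(.045,.058),(.06,.2)]:
            q=p[(p[:,2]>lo)&(p[:,2]<hi)]
            if len(q)>8:
                r=cv2.minAreaRect(q[:,:2].astype(np.float32)*1000); print(lo,hi,len(q),np.round(r[0],1),np.round(r[1],1),round(r[2],1))
E
```

```text
top bench z [-0.0047 -0.0021 -0.0003  0.0019  0.0118]
low 5223
[(-0.01, 1751), (0.0, 1977), (0.01, 157), (0.02, 70), (0.03, 198), (0.04, 214), (0.05, 155), (0.06, 94), (0.07, 72), (0.08, 133), (0.09, 208), (0.1, 194), (0.11, 0), (0.12, 0), (0.13, 0), (0.14, 0), (0.15, 0), (0.16, 0), (0.17, 0), (0.18, 0)]
0.003 0.012 998 [499.7 210.4] [149.  239.2] 89.5
0.045 0.058 147 [509.3 212.5] [ 65.1 150.9] 82.1
0.06 0.2 701 [508.7 212.5] [ 63.7 149.6] 82.1
up 5255
[(-0.01, 1813), (0.0, 1402), (0.01, 5), (0.02, 12), (0.03, 46), (0.04, 37), (0.05, 37), (0.06, 55), (0.07, 156), (0.08, 167), (0.09, 317), (0.1, 341), (0.11, 228), (0.12, 209), (0.13, 267), (0.14, 163), (0.15, 0), (0.16, 0), (0.17, 0), (0.18, 0)]
0.003 0.012 341 [ 490.4 -139.9] [236.9 148.7] 0.6
0.045 0.058 53 [ 492.5 -111.5] [  9.8 153.5] 77.9
0.06 0.2 1903 [ 487.7 -143.4] [ 76.8 166.6] 79.8
scene bench z [-0.013  -0.001   0.0003  0.0026  0.0166]
low 2777
[(-0.01, 427), (0.0, 944), (0.01, 112), (0.02, 113), (0.03, 320), (0.04, 335), (0.05, 201), (0.06, 56), (0.07, 33), (0.08, 49), (0.09, 83), (0.1, 104), (0.11, 0), (0.12, 0), (0.13, 0), (0.14, 0), (0.15, 0), (0.16, 0), (0.17, 0), (0.18, 0)]
0.003 0.012 422 [513.8 224.6] [122.4 196.4] 83.5
0.045 0.058 239 [511.  209.9] [ 64.5 152.8] 82.2
0.06 0.2 325 [512.2 210. ] [ 60.2 150.9] 82.3
up 3897
[(-0.01, 623), (0.0, 989), (0.01, 103), (0.02, 121), (0.03, 157), (0.04, 102), (0.05, 110), (0.06, 113), (0.07, 230), (0.08, 227), (0.09, 265), (0.1, 223), (0.11, 184), (0.12, 167), (0.13, 182), (0.14, 101), (0.15, 0), (0.16, 0), (0.17, 0), (0.18, 0)]
0.003 0.012 255 [ 498.7 -100.8] [102.9 235.8] 54.2
0.045 0.058 142 [ 500.4 -120.1] [ 54.9 165.1] 55.4
0.06 0.2 1692 [ 489.  -141.1] [ 67.2 168. ] 78.2
```

```bash
python3 - <<'E'
from h import *
import pickle
yaw=np.radians(-8)
Rz=np.array([[np.cos(yaw),-np.sin(yaw)],[np.sin(yaw),np.cos(yaw)]])
for n in ["top","scene"]:
    f=pickle.load(open(n+"0.pkl","rb")); W=cloud(f).reshape(-1,3)
    b=(W[:,:2]-[.51,.211])@Rz
    m=(abs(b[:,0])<.12)&(abs(b[:,1])<.07)
    b=b[m];z=W[m,2]
    print(n)
    for lo in np.arange(.0,.115,.008):
        s=(z>lo)&(z<lo+.008); 
        if s.sum()>5:print(round(lo,3),s.sum(),"x",np.percentile(b[s,0],[1,99]).round(3),"y",np.percentile(b[s,1],[1,10,50,90,99]).round(3))
# upper box in frame yaw -10
    yy=np.radians(-10);Ry=np.array([[np.cos(yy),-np.sin(yy)],[np.sin(yy),np.cos(yy)]])
    b=(W[:,:2]-[.488,-.142])@Ry
    m=(abs(b[:,0])<.1)&(abs(b[:,1])<.05)&(W[:,2]>.02)
    b=b[m];z=W[m,2]
    A=np.c_[b,np.ones(len(b))]
    s=(abs(b[:,1])<.02)&(b[:,0]>-.05)&(b[:,0]<.06)
    for _ in range(6):
        c=np.linalg.lstsq(A[s],z[s],rcond=None)[0]; r=z-A@c; s=(abs(r)<.003)&(abs(b[:,1])<.028)
    print("plane z=",c.round(4),"slope deg",np.degrees(np.arctan(np.hypot(c[0],c[1]))),"dir",np.degrees(np.arctan2(c[1],c[0])),s.sum())
    s=(abs(r)<.004)
    # coords on plane rect
    r=cv2.minAreaRect((np.c_[b[s,0],b[s,1]]*1000).astype(np.float32)); print(r)
    s=(r:=z-A@c)>.004; print("lug pts",s.sum(), np.median(b[s&(b[:,0]>0)],0) if s.any() else 0,np.median(b[s&(b[:,0]<0)],0))
E
```

```text
top
0.0 1684 x [-0.118  0.118] y [-0.069 -0.058 -0.018  0.057  0.068]
0.008 270 x [-0.09   0.087] y [-0.043 -0.037 -0.01   0.009  0.035]
0.016 61 x [-0.067  0.066] y [-0.031 -0.031 -0.022 -0.     0.008]
0.024 67 x [-0.072  0.07 ] y [-0.031 -0.031 -0.022  0.003  0.01 ]
0.032 174 x [-0.076  0.062] y [-0.031 -0.03  -0.014  0.002  0.006]
0.04 187 x [-0.062  0.066] y [-0.031 -0.03  -0.011  0.001  0.005]
0.048 93 x [-0.076  0.073] y [-0.031 -0.031 -0.029  0.01   0.034]
0.056 153 x [-0.076  0.074] y [-0.03  -0.023  0.002  0.032  0.033]
0.064 39 x [-0.068  0.07 ] y [-0.018  0.023  0.026  0.03   0.031]
0.072 63 x [-0.066  0.063] y [0.019 0.02  0.024 0.029 0.03 ]
0.08 88 x [-0.065  0.062] y [0.013 0.015 0.019 0.026 0.027]
0.088 170 x [-0.065  0.06 ] y [0.008 0.01  0.015 0.02  0.023]
0.096 218 x [-0.065  0.063] y [-0.008 -0.003  0.002  0.008  0.011]
0.104 59 x [-0.066  0.058] y [-0.005 -0.002  0.002  0.004  0.006]
plane z= [-0.5706  0.0078  0.1184] slope deg 29.713456727052943 dir 179.21774437533628 808
((16.722702026367188, -2.638559341430664), (57.240142822265625, 132.81625366210938), 88.2762
[... 546 characters left out ...]
0.056 132 x [-0.075  0.077] y [-0.031 -0.026 -0.005  0.024  0.031]
0.064 12 x [-0.024  0.066] y [0.017 0.019 0.023 0.026 0.026]
0.072 31 x [-0.036  0.068] y [0.01  0.013 0.021 0.027 0.027]
0.08 41 x [-0.054  0.068] y [0.007 0.01  0.016 0.024 0.024]
0.088 76 x [-0.06   0.069] y [0.002 0.008 0.013 0.018 0.021]
0.096 82 x [-0.063  0.068] y [-0.01  -0.007 -0.002  0.006  0.007]
0.104 37 x [-0.059  0.061] y [-0.004 -0.002  0.001  0.002  0.003]
plane z= [-0.5762  0.0139  0.119 ] slope deg 29.959837579422622 dir 178.61338739968713 876
((18.096290588378906, -3.6521530151367188), (58.989112854003906, 133.14093017578125), 88.2980728149414)
lug pts 248 [ 0.05778196 -0.00517814] [-0.01521248 -0.0017214 ]
```

```bash
cat >> h.py <<'E'
def T(s=None):
    s=s or ctrl.get_state(); return np.array(s["tool_pos"]),R.from_quat(s["eef_rot"])
def target(yaw_deg,tilt_deg=0):
    # tool x horizontal dir yaw, tool z down; tilt: box z tilted about box y by tilt
    b=R.from_euler("ZY",[yaw_deg,tilt_deg],degrees=True)
    return b*R.from_euler("x",180,degrees=True)
def plan(p1,r1,n,s=None,p0=None,r0=None,seq=None):
    """rows in tool axes; interpolated pos linear and rot"""
    if p0 is None: p0,r0=T(s)
    rv=(r0.inv()*r1).as_rotvec(); rows=[]; p,r=np.array(p0),r0
    for i in range(n):
        k=n-i
        d=r.inv().apply((np.array(p1)-p)/k)*100
        w=np.degrees((r.inv()*r1).as_rotvec())/k
        d=d.round(1 if k>1 else 2); w=w.round(1)
        rows.append((d.tolist(),w.tolist()))
        p=p+r.apply(d/100); r=r*R.from_rotvec(np.radians(w))
    for q in rows: print(q)
    return p,r
E
python3 - <<'E'
from h import *
import pickle
f=ctrl.grab_frame("wrist"); save(f,"w0.png")
p,r=T()
print(f["fovy"],"cam rel tool",r.inv().apply(np.array(f["xyz"])-p).round(3)); print((r.inv().as_matrix()@rot(f)).round(3))
yaw=np.radians(-8)
def bx(x,y): return np.array([.511+x*np.cos(yaw)-y*np.sin(yaw),.211+x*np.sin(yaw)+y*np.cos(yaw)])
print(bx(0,0.012))
p1,r1=plan([*bx(-.0,.012),.23],target(-8),18)
E
```

```text
60.22252248634272 cam rel tool [ 0.072  0.    -0.144]
[[ 0.001 -0.961 -0.277]
 [ 1.     0.001  0.001]
 [-0.001 -0.277  0.961]]
[0.51267008 0.22288322]
([3.1, -3.8, 0.0], [0.0, -0.0, 1.4])
([3.0, -3.9, 0.0], [0.0, -0.0, 1.4])
([2.9, -4.0, 0.0], [0.0, -0.0, 1.4])
([2.8, -4.0, 0.0], [0.0, -0.0, 1.4])
([2.7, -4.1, 0.0], [0.0, -0.0, 1.4])
([2.6, -4.2, 0.0], [0.0, -0.0, 1.4])
([2.5, -4.2, 0.0], [0.0, -0.0, 1.4])
([2.4, -4.3, 0.0], [0.0, -0.0, 1.4])
([2.3, -4.3, 0.0], [0.0, -0.0, 1.4])
([2.2, -4.4, 0.0], [0.0, -0.0, 1.4])
([2.1, -4.4, 0.0], [0.0, -0.0, 1.4])
([2.0, -4.5, 0.0], [0.0, -0.0, 1.4])
([1.8, -4.5, 0.0], [0.0, -0.0, 1.4])
([1.7, -4.6, 0.0], [0.0, -0.0, 1.4])
([1.6, -4.6, 0.0], [0.0, -0.0, 1.4])
([1.5, -4.7, 0.0], [0.0, -0.0, 1.4])
([1.4, -4.7, 0.1], [0.0, -0.0, 1.4])
([1.31, -4.74, 0.03], [0.0, -0.0, 1.4])
```

View pics/w0.png

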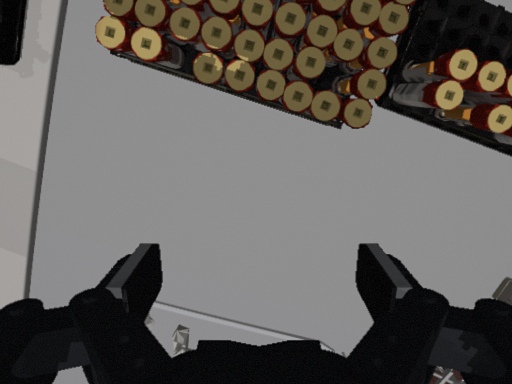

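Emit:
{"name": "move_arm", "arguments": {
  "plan": [
    {"dx": 3.1,"dy": -3.8,"dz": -0.5,"rz": 1.4,"hand": 1},
    {"dx": 3.0,"dy": -3.9,"dz": -0.5,"rz": 1.4,"hand": 1},
    {"dx": 2.9,"dy": -4.0,"dz": -0.5,"rz": 1.4,"hand": 1},
    {"dx": 2.8,"dy": -4.0,"dz": -0.5,"rz": 1.4,"hand": 1},
    {"dx": 2.7,"dy": -4.1,"dz": -0.5,"rz": 1.4,"hand": 1},
    {"dx": 2.6,"dy": -4.2,"dz": -0.5,"rz": 1.4,"hand": 1},
    {"dx": 2.5,"dy": -4.2,"dz": -0.5,"rz": 1.4,"hand": 1},
    {"dx": 2.4,"dy": -4.3,"dz": -0.5,"rz": 1.4,"hand": 1},
    {"dx": 2.3,"dy": -4.3,"rz": 1.4,"hand": 1},
    {"dx": 2.2,"dy": -4.4,"rz": 1.4,"hand": 1},
    {"dx": 2.1,"dy": -4.4,"rz": 1.4,"hand": 1},
    {"dx": 2.0,"dy": -4.5,"rz": 1.4,"hand": 1},
    {"dx": 1.8,"dy": -4.5,"rz": 1.4,"hand": 1},
    {"dx": 1.7,"dy": -4.6,"rz": 1.4,"hand": 1},
    {"dx": 1.6,"dy": -4.6,"rz": 1.4,"hand": 1},
    {"dx": 1.5,"dy": -4.7,"rz": 1.4,"hand": 1},
    {"dx": 1.4,"dy": -4.7,"rz": 1.4,"hand": 1},
    {"dx": 1.3,"dy": -4.7,"rz": 1.4,"hand": 1}
  ]
}}

```text
invalid input at $.plan[0]: expected keys dx, dy, dz, rx, ry, rz, hand
```

Emit:
{"name": "move_arm", "arguments": {
  "plan": [
    {"dx": 3.1,"dy": -3.8,"dz": -0.5,"rx": 0,"ry": 0,"rz": 1.4,"hand": 1},
    {"dx": 3.0,"dy": -3.9,"dz": -0.5,"rx": 0,"ry": 0,"rz": 1.4,"hand": 1},
    {"dx": 2.9,"dy": -4.0,"dz": -0.5,"rx": 0,"ry": 0,"rz": 1.4,"hand": 1},
    {"dx": 2.8,"dy": -4.0,"dz": -0.5,"rx": 0,"ry": 0,"rz": 1.4,"hand": 1},
    {"dx": 2.7,"dy": -4.1,"dz": -0.5,"rx": 0,"ry": 0,"rz": 1.4,"hand": 1},
    {"dx": 2.6,"dy": -4.2,"dz": -0.5,"rx": 0,"ry": 0,"rz": 1.4,"hand": 1},
    {"dx": 2.5,"dy": -4.2,"dz": -0.5,"rx": 0,"ry": 0,"rz": 1.4,"hand": 1},
    {"dx": 2.4,"dy": -4.3,"dz": -0.5,"rx": 0,"ry": 0,"rz": 1.4,"hand": 1},
    {"dx": 2.3,"dy": -4.3,"dz": 0,"rx": 0,"ry": 0,"rz": 1.4,"hand": 1},
    {"dx": 2.2,"dy": -4.4,"dz": 0,"rx": 0,"ry": 0,"rz": 1.4,"hand": 1},
    {"dx": 2.1,"dy": -4.4,"dz": 0,"rx": 0,"ry": 0,"rz": 1.4,"hand": 1},
    {"dx": 2.0,"dy": -4.5,"dz": 0,"rx": 0,"ry": 0,"rz": 1.4,"hand": 1},
    {"dx": 1.8,"dy": -4.5,"dz": 0,"rx": 0,"ry": 0,"rz": 1.4,"hand": 1},
    {"dx": 1.7,"dy": -4.6,"dz": 0,"rx": 0,"ry": 0,"rz": 1.4,"hand": 1},
    {"dx": 1.6,"dy": -4.6,"dz": 0,"rx": 0,"ry": 0,"rz": 1.4,"hand": 1},
    {"dx": 1.5,"dy": -4.7,"dz": 0,"rx": 0,"ry": 0,"rz": 1.4,"hand": 1},
    {"dx": 1.4,"dy": -4.7,"dz": 0,"rx": 0,"ry": 0,"rz": 1.4,"hand": 1},
    {"dx": 1.3,"dy": -4.7,"dz": 0,"rx": 0,"ry": 0,"rz": 1.4,"hand": 1}
  ]
}}

```text
time: 2.85
tool_pos: [0.5264, 0.2312, 0.2746]
eef_rot: [0.997, -0.083, 0.008, 0.002]
wrist_force: [0.2, -0.7, 0.2]
gripper_width: -0.001
```

```bash
python3 - <<'E'
from h import *
import pickle
f=ctrl.grab_frame("wrist"); save(f,"w1.png"); pickle.dump(f,open("w1.pkl","wb"))
W=cloud(f).reshape(-1,3)
yaw=np.radians(-8)
Rz=np.array([[np.cos(yaw),-np.sin(yaw)],[np.sin(yaw),np.cos(yaw)]])
b=(W[:,:2]-[.51,.211])@Rz
m=(abs(b[:,0])<.11)&(abs(b[:,1])<.06)
b=b[m];z=W[m,2]
for lo in np.arange(-.004,.115,.006):
    s=(z>lo)&(z<lo+.006)
    if s.sum()>20:
        r=cv2.minAreaRect((b[s]*1000).astype(np.float32))
        print(round(lo,3),s.sum(),"x",np.percentile(b[s,0],[1,99]).round(4),"y",np.percentile(b[s,1],[1,10,50,90,99]).round(4))
E
```

```text
-0.004 4766 x [-0.1076  0.1092] y [-0.0596 -0.0556  0.0245  0.0556  0.0596]
0.002 2734 x [-0.101   0.1079] y [-0.0589 -0.0474 -0.0027  0.0442  0.0589]
0.008 764 x [-0.0832  0.0925] y [-0.0432 -0.0395 -0.0229  0.031   0.0369]
0.014 84 x [-0.0636  0.076 ] y [-0.0292 -0.0287 -0.0204 -0.0117 -0.0067]
0.02 198 x [-0.0667  0.0758] y [-0.0293 -0.0291 -0.0286 -0.0141 -0.0103]
0.026 167 x [-0.0668  0.0759] y [-0.029  -0.0288 -0.0196 -0.0113  0.0013]
0.032 209 x [-0.0669  0.0761] y [-0.0293 -0.0291 -0.0216 -0.0119  0.016 ]
0.038 886 x [-0.0665  0.0651] y [-0.0293 -0.0287 -0.0184 -0.0104 -0.0083]
0.044 84 x [-0.0669  0.0761] y [-0.0291 -0.0289 -0.0285 -0.0126  0.0119]
0.05 386 x [-0.0667  0.0759] y [-0.0317 -0.0314 -0.0299 -0.0263  0.0089]
0.056 743 x [-0.0736  0.0759] y [-0.0313 -0.0261  0.0037  0.0317  0.0326]
0.062 325 x [-0.0715  0.0753] y [-0.0287 -0.0095  0.0284  0.0299  0.0308]
0.068 167 x [-0.0242  0.0665] y [0.0221 0.0231 0.0247 0.0262 0.0271]
0.074 276 x [-0.0527  0.0667] y [0.0184 0.0195 0.0219 0.0279 0.0286]
0.08 408 x [-0.0533  0.0668] y [0.015  0.016  0.0222 0.0265 0.0276]
0.086 470 x [-0.0502  0.067 ] y [0.0106 0.0122 0.017  0.0227 0.024 ]
0.092 885 x [-0.0505  0.0654] y [0.0076 0.0087 0.0119 0.0183 0.0199]
0.098 814 x [-0.0585  0.0656] y [-0.0092 -0.006   0.005   0.0074  0.0084]
0.104 817 x [-0.0574  0.0658] y [-0.0039 -0.0018  0.0013  0.0037  0.0046]
```

View pics/w1.png

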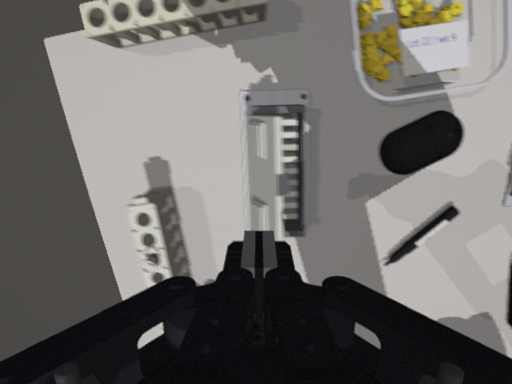

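```bash
cat >> h.py <<'E'
LB=np.array([.511,.211]); LY=-8.0
def bx(x,y,z):
    yaw=np.radians(LY); return np.array([LB[0]+x*np.cos(yaw)-y*np.sin(yaw),LB[1]+x*np.sin(yaw)+y*np.cos(yaw),z])
E
python3 - <<'E'
from h import *
p,r=plan(bx(0,.012,.122),target(LY),5)
print()
plan(bx(0,-.012,.062),target(LY),10,p0=p,r0=r)
E
```

```text
([-0.3, 0.3, 3.1], [-0.0, -0.2, -0.3])
([-0.3, 0.4, 3.0], [-0.0, -0.2, -0.3])
([-0.3, 0.3, 3.1], [-0.0, -0.2, -0.3])
([-0.4, 0.3, 3.0], [-0.0, -0.2, -0.3])
([-0.32, 0.39, 3.07], [-0.1, -0.3, -0.3])

([0.0, 0.2, 0.6], [0.0, 0.0, 0.0])
([0.0, 0.2, 0.6], [0.0, 0.0, 0.0])
([0.0, 0.2, 0.6], [0.0, 0.0, 0.0])
([0.0, 0.3, 0.6], [0.0, 0.0, 0.0])
([0.0, 0.2, 0.6], [0.0, 0.0, 0.0])
([0.0, 0.3, 0.6], [0.0, 0.0, 0.0])
([0.0, 0.2, 0.6], [0.0, 0.0, 0.0])
([0.0, 0.3, 0.6], [0.0, 0.0, 0.0])
([0.0, 0.2, 0.6], [0.0, 0.0, 0.0])
([0.01, 0.3, 0.6], [0.0, 0.0, 0.0])
```

Emit:
{"name": "move_arm", "arguments": {
  "plan": [
    {"dx": -0.3,"dy": 0.3,"dz": 3.1,"rx": 0,"ry": -0.2,"rz": -0.3,"hand": 1},
    {"dx": -0.3,"dy": 0.4,"dz": 3.0,"rx": 0,"ry": -0.2,"rz": -0.3,"hand": 1},
    {"dx": -0.3,"dy": 0.3,"dz": 3.1,"rx": 0,"ry": -0.2,"rz": -0.3,"hand": 1},
    {"dx": -0.4,"dy": 0.3,"dz": 3.0,"rx": 0,"ry": -0.2,"rz": -0.3,"hand": 1},
    {"dx": -0.3,"dy": 0.4,"dz": 2.5,"rx": 0,"ry": -0.3,"rz": -0.3,"hand": 1},
    {"dx": 0,"dy": 0,"dz": 0,"rx": 0,"ry": 0,"rz": 0,"hand": 1}
  ]
}}

```text
time: 3.5
tool_pos: [0.5153, 0.2282, 0.1242]
eef_rot: [0.998, -0.066, 0.002, -0.002]
wrist_force: [1.1, -0.5, -1.4]
gripper_width: -0.006
```

```bash
python3 - <<'E'
from h import *
print(ctrl.get_state()["tool_pos"])
plan(bx(0,.012,.12),target(LY),1)
p,r=T(); print(r.as_euler("ZYX",degrees=True))
E
```

```text
[0.51530021 0.22817114 0.12415226]
([-0.19, 0.56, 0.41], [-0.3, -0.2, 0.5])
[  -7.53846907   -0.21552955 -179.7385255 ]
```

Now press the lid down while drifting to its free side.

Emit:
{"name": "move_arm", "arguments": {
  "plan": [
    {"dx": -0.1,"dy": 0.5,"dz": 0.5,"rx": -0.3,"ry": -0.2,"rz": 0.4,"hand": 1},
    {"dx": 0,"dy": 0.2,"dz": 0.6,"rx": 0,"ry": 0,"rz": 0,"hand": 1},
    {"dx": 0,"dy": 0.2,"dz": 0.6,"rx": 0,"ry": 0,"rz": 0,"hand": 1},
    {"dx": 0,"dy": 0.2,"dz": 0.6,"rx": 0,"ry": 0,"rz": 0,"hand": 1},
    {"dx": 0,"dy": 0.3,"dz": 0.6,"rx": 0,"ry": 0,"rz": 0,"hand": 1},
    {"dx": 0,"dy": 0.2,"dz": 0.6,"rx": 0,"ry": 0,"rz": 0,"hand": 1},
    {"dx": 0,"dy": 0.3,"dz": 0.6,"rx": 0,"ry": 0,"rz": 0,"hand": 1}
  ]
}}

```text
time: 4.2
tool_pos: [0.5166, 0.2082, 0.0893]
eef_rot: [0.998, -0.069, 0.005, -0.0]
wrist_force: [0.9, 0.1, 1.9]
gripper_width: 0.001
```

Emit:
{"name": "move_arm", "arguments": {
  "plan": [
    {"dx": -0.1,"dy": 0.3,"dz": 0.6,"rx": 0,"ry": -0.3,"rz": 0,"hand": 1},
    {"dx": -0.1,"dy": 0.3,"dz": 0.6,"rx": 0,"ry": -0.2,"rz": 0,"hand": 1},
    {"dx": -0.1,"dy": 0.3,"dz": 0.6,"rx": 0,"ry": 0,"rz": 0,"hand": 1},
    {"dx": -0.1,"dy": 0.2,"dz": 0.5,"rx": 0,"ry": 0,"rz": 0,"hand": 1},
    {"dx": 0,"dy": 0,"dz": 0.3,"rx": 0,"ry": 0,"rz": 0,"hand": 1},
    {"dx": 0,"dy": 0,"dz": 0.2,"rx": 0,"ry": 0,"rz": 0,"hand": 1}
  ]
}}

```text
time: 4.8
tool_pos: [0.5116, 0.1969, 0.0595]
eef_rot: [0.998, -0.069, 0.001, -0.001]
wrist_force: [-7.7, -3.5, 40.3]
gripper_width: -0.002
```

Emit:
{"name": "move_arm", "arguments": {
  "plan": [
    {"dx": 0,"dy": 0,"dz": -0.3,"rx": 0,"ry": 0,"rz": 0,"hand": 1},
    {"dx": 0,"dy": 0,"dz": -3,"rx": 0,"ry": 0,"rz": 0,"hand": 1},
    {"dx": 0,"dy": 0,"dz": -5,"rx": 0,"ry": 0,"rz": 0,"hand": 1},
    {"dx": 0,"dy": 0,"dz": -5,"rx": 0,"ry": 0,"rz": 0,"hand": 1},
    {"dx": 0,"dy": 0,"dz": -5,"rx": 0,"ry": 0,"rz": 0,"hand": 1},
    {"dx": -2,"dy": 0,"dz": -3,"rx": 0,"ry": 0,"rz": 0,"hand": 1},
    {"dx": -2,"dy": 0,"dz": 0,"rx": 0,"ry": 0,"rz": 0,"hand": 1},
    {"dx": 0,"dy": 0,"dz": 0,"rx": 0,"ry": 0,"rz": 0,"hand": -1}
  ]
}}

```text
time: 5.6
tool_pos: [0.4694, 0.2028, 0.2791]
eef_rot: [0.998, -0.069, -0.002, -0.0]
wrist_force: [-0.0, -0.5, -0.9]
gripper_width: 0.153
```

```bash
python3 - <<'E'
from h import *
import pickle
f=ctrl.grab_frame("wrist"); save(f,"w2.png"); pickle.dump(f,open("w2.pkl","wb"))
W=cloud(f).reshape(-1,3)
yaw=np.radians(-8)
Rz=np.array([[np.cos(yaw),-np.sin(yaw)],[np.sin(yaw),np.cos(yaw)]])
b=(W[:,:2]-[.511,.211])@Rz; z=W[:,2]
m=(abs(b[:,0])<.08)&(abs(b[:,1])<.04)&(z>.054)&(z<.09)
s=m&(z<.0635); A=np.c_[b,np.ones(len(b))]
c=np.linalg.lstsq(A[s],z[s],rcond=None)[0]; print("lid plane",c.round(4),s.sum())
print(cv2.minAreaRect((W[m][:,:2]*1000).astype(np.float32)),np.percentile(b[m],[1,99],axis=0))
l=m&(z-A@c>.004)
for k in [1,-1]:
    q=W[l&(b[:,0]*k>.01),:2]; print(k,len(q),q.mean(0),cv2.minAreaRect((q*1000).astype(np.float32)))
for n in ["top0","scene0"]:
    g=pickle.load(open(n+".pkl","rb")); V=cloud(g).reshape(-1,3)
    t=V[(V[:,0]>.35)&(V[:,0]<.85)&(abs(V[:,1]+.0)<.35)]; i=np.nanargsort(-t[:,2]) if 0 else np.argsort(-t[:,2]); print(n,t[i[:400:40]].round(3).tolist())
print(T()[0])
E
```

```text
lid plane [-0.0002 -0.0017  0.061 ] 6054
((510.61053466796875, 208.2716522216797), (59.6550178527832, 150.210205078125), 82.43876647949219) [[-0.07324282 -0.03144636]
 [ 0.07366685  0.02563878]]
1 702 [0.55248557 0.20258369] ((552.0929565429688, 202.86729431152344), (23.55113410949707, 33.84514236450195), 82.12439727783203)
-1 608 [0.46945708 0.21365761] ((469.12567138671875, 214.04653930664062), (22.96455955505371, 34.872314453125), 82.1263427734375)
top0 [[0.439, -0.157, 0.148], [0.45, -0.114, 0.144], [0.437, -0.147, 0.142], [0.439, -0.147, 0.141], [0.444, -0.147, 0.14], [0.439, -0.124, 0.139], [0.464, -0.111, 0.137], [0.474, -0.15, 0.136], [0.46, -0.118, 0.135], [0.474, -0.132, 0.133]]
scene0 [[0.449, -0.12, 0.146], [0.462, -0.137, 0.143], [0.463, -0.142, 0.141], [0.466, -0.13, 0.139], [0.467, -0.133, 0.137], [0.472, -0.138, 0.135], [0.472, -0.143, 0.132], [0.47, -0.126, 0.13], [0.472, -0.119, 0.128], [0.471, -0.165, 0.125]]
[0.47079329 0.20294762 0.27931326]
```

View pics/w2.png

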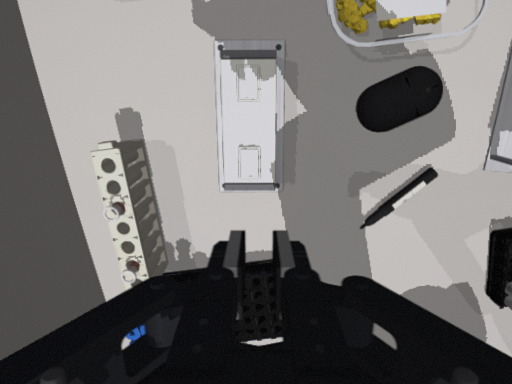

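```bash
cat >> h.py <<'E'
LB=np.array([.511,.208]); LY=-7.8
E
python3 - <<'E'
from h import *
UY=-11.5; top=np.array([.504,-.148,.109]); r=target(UY,30); n=-r.apply([0,0,1]); print(n)
plan(top+n*.12,r,10)
E
```

```text
[ 0.48996235 -0.09968397  0.8660254 ]
([1.4, 3.5, 0.7], [0.1, -3.0, 0.3])
([1.5, 3.5, 0.6], [0.1, -3.0, 0.4])
([1.5, 3.4, 0.5], [0.1, -3.0, 0.3])
([1.6, 3.4, 0.4], [0.1, -3.0, 0.4])
([1.6, 3.4, 0.3], [0.1, -3.0, 0.4])
([1.6, 3.4, 0.2], [0.1, -3.0, 0.3])
([1.7, 3.4, 0.1], [0.1, -3.0, 0.4])
([1.7, 3.4, 0.0], [0.1, -3.0, 0.3])
([1.7, 3.4, -0.0], [0.0, -2.9, 0.4])
([1.69, 3.48, -0.13], [0.1, -3.0, 0.3])
```

Emit:
{"name": "move_arm", "arguments": {
  "plan": [
    {"dx": 1.4,"dy": 3.5,"dz": 0.7,"rx": 0.1,"ry": -3,"rz": 0.3,"hand": -1},
    {"dx": 1.5,"dy": 3.5,"dz": 0.6,"rx": 0.1,"ry": -3,"rz": 0.4,"hand": -1},
    {"dx": 1.5,"dy": 3.4,"dz": 0.5,"rx": 0.1,"ry": -3,"rz": 0.3,"hand": -1},
    {"dx": 1.6,"dy": 3.4,"dz": 0.4,"rx": 0.1,"ry": -3,"rz": 0.4,"hand": -1},
    {"dx": 1.6,"dy": 3.4,"dz": 0.3,"rx": 0.1,"ry": -3,"rz": 0.4,"hand": -1},
    {"dx": 1.6,"dy": 3.4,"dz": 0.2,"rx": 0.1,"ry": -3,"rz": 0.3,"hand": -1},
    {"dx": 1.7,"dy": 3.4,"dz": 0.1,"rx": 0.1,"ry": -3,"rz": 0.4,"hand": -1},
    {"dx": 1.7,"dy": 3.4,"dz": 0,"rx": 0.1,"ry": -3,"rz": 0.3,"hand": -1},
    {"dx": 1.7,"dy": 3.4,"dz": 0,"rx": 0,"ry": -3,"rz": 0.4,"hand": -1},
    {"dx": 1.7,"dy": 3.5,"dz": -0.1,"rx": 0,"ry": -3,"rz": 0.3,"hand": -1},
    {"dx": 0,"dy": 0,"dz": 0,"rx": 0,"ry": 0,"rz": 0,"hand": -1}
  ]
}}

```text
time: 6.75
tool_pos: [0.5693, -0.1753, 0.1942]
eef_rot: [0.957, -0.094, -0.274, -0.029]
wrist_force: [-0.9, -0.2, -0.9]
gripper_width: 1.0
```

```bash
cat > up.py <<'E'
from h import *
import pickle,sys
f=ctrl.grab_frame("wrist"); save(f,sys.argv[1]+".png"); pickle.dump(f,open(sys.argv[1]+".pkl","wb"))
W=cloud(f).reshape(-1,3)
p,r=T(); print(p.round(4),r.as_euler("ZYX",degrees=True).round(2))
r0=target(-11.5,30); top=np.array([.504,-.148,.109])
b=r0.inv().apply(W-top); b=b*[1,-1,-1]   # box-ish frame at top centre
m=(abs(b[:,0])<.09)&(abs(b[:,1])<.034)
s=m&(abs(b[:,2])<.012)&(abs(b[:,1])<.025)
A=np.c_[b[:,:2],np.ones(len(b))]
for _ in range(8):
    c=np.linalg.lstsq(A[s],b[s,2],rcond=None)[0]; e=b[:,2]-A@c; s=m&(abs(e)<.002)&(abs(b[:,1])<.025)
print("plane in box frame",c.round(4),s.sum())
l=m&(e>.004)&(e<.012); 
q=[]
for k in (1,-1):
    x=b[l&(k*b[:,0]>.012),:2]; R2=cv2.minAreaRect((x*1000).astype(np.float32)); print(k,len(x),x.mean(0).round(4),R2); q.append(np.array(R2[0])/1000)
mid=(q[0]+q[1])/2; d=q[0]-q[1]; print("lug mid",mid.round(4),"yaw err",np.degrees(np.arctan2(d[1],d[0])),np.hypot(*d))
t=m&(abs(e)<.0025); x=b[t,:2]; print("top extents",np.percentile(x,[.5,99.5],axis=0).round(4),cv2.minAreaRect((x*1000).astype(np.float32)))
# in tool frame
mw=top+r0.apply([mid[0],-mid[1],-c[2]]); print("top centre world",mw.round(4),"in tool",r.inv().apply(mw-p).round(4))
E
python3 up.py w3
```

```text
[ 0.5688 -0.1733  0.1947] [ -11.11   31.91 -179.72]
plane in box frame [ 0.0008 -0.0005  0.0021] 8445
1 1295 [ 0.0448 -0.0004] ((44.52858352661133, -0.36234474182128906), (35.62006759643555, 23.652849197387695), 0.19551078975200653)
-1 959 [-0.0378 -0.0003] ((-38.73617172241211, -0.1378459930419922), (34.41645812988281, 23.0159854888916), 0.12388311326503754)
lug mid [ 0.0029 -0.0003] yaw err -0.15448072361278678 0.08326505789566221
top extents [[-0.0712 -0.029 ]
 [ 0.077   0.0284]] ((2.4257736206054688, -0.2760009765625), (58.35384750366211, 149.65740966796875), 89.92765045166016)
top centre world [ 0.5074 -0.149   0.1093] in tool [-0.01   -0.0116  0.1068]
```

View pics/w3.png

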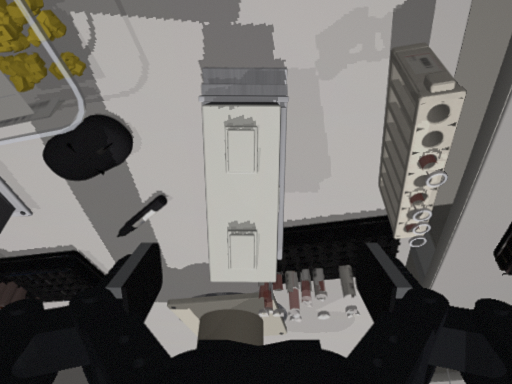

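```bash
python3 - <<'E'
from h import *
r=target(-11.6,30); n=-r.apply([0,0,1]); top=np.array([.5072,-.149,.109])
p,q=plan(top+n*.08,r,4)
plan(top-n*.040,r,6,p0=p,r0=q)
E
```

```text
([-0.3, -0.3, 0.7], [-0.0, 0.5, 0.1])
([-0.3, -0.3, 0.7], [-0.0, 0.5, 0.1])
([-0.3, -0.3, 0.7], [-0.0, 0.5, 0.1])
([-0.4, -0.25, 0.61], [-0.0, 0.4, 0.1])
([-0.0, 0.0, 2.0], [-0.0, 0.0, 0.0])
([-0.0, 0.0, 2.0], [-0.0, 0.0, 0.0])
([-0.0, 0.0, 2.0], [-0.0, 0.0, 0.0])
([-0.0, 0.0, 2.0], [-0.0, 0.0, 0.0])
([-0.0, 0.0, 2.0], [-0.0, 0.0, 0.0])
([-0.0, 0.01, 2.0], [-0.0, 0.0, 0.0])
```

Emit:
{"name": "move_arm", "arguments": {
  "plan": [
    {"dx": -0.3,"dy": -0.3,"dz": 0.7,"rx": 0,"ry": 0.5,"rz": 0.1,"hand": -1},
    {"dx": -0.3,"dy": -0.3,"dz": 0.7,"rx": 0,"ry": 0.5,"rz": 0.1,"hand": -1},
    {"dx": -0.3,"dy": -0.3,"dz": 0.7,"rx": 0,"ry": 0.5,"rz": 0.1,"hand": -1},
    {"dx": -0.4,"dy": -0.2,"dz": 0.6,"rx": 0,"ry": 0.4,"rz": 0.1,"hand": -1},
    {"dx": 0,"dy": 0,"dz": 0,"rx": 0,"ry": 0,"rz": 0,"hand": -1}
  ]
}}

```text
time: 7.3
tool_pos: [0.5429, -0.1523, 0.1763]
eef_rot: [0.961, -0.096, -0.257, -0.027]
wrist_force: [-0.2, 0.6, 0.5]
gripper_width: 1.002
```

```bash
python3 up.py w4; python3 - <<'E'
from h import *
r=target(-11.6,30); n=-r.apply([0,0,1]); top=np.array([.5072,-.149,.109])
plan(top-n*.040,r,6)
E
```

```text
[ 0.5435 -0.1526  0.1766] [ -11.38   29.89 -179.89]
plane in box frame [ 0.0001 -0.0001  0.0021] 11288
1 1778 [ 0.0449 -0.0002] ((44.5174560546875, -0.33575916290283203), (23.574745178222656, 35.11800765991211), 89.77349090576172)
-1 1246 [-0.0379 -0.0002] ((-38.907752990722656, -0.20362472534179688), (23.058679580688477, 35.660255432128906), 89.57979583740234)
lug mid [ 0.0028 -0.0003] yaw err -0.09074881988879001 0.08342531368703371
top extents [[-0.0709 -0.0289]
 [ 0.0774  0.0284]] ((2.6832962036132812, -0.3266277313232422), (58.43190383911133, 149.80165100097656), 89.96675872802734)
top centre world [ 0.5073 -0.149   0.1094] in tool [0.0021 0.0037 0.0763]
([0.0, 0.1, 1.9], [-0.0, -0.0, 0.0])
([0.0, 0.1, 2.0], [-0.0, -0.0, 0.0])
([0.1, 0.0, 1.9], [-0.0, -0.0, 0.0])
([0.0, 0.1, 2.0], [-0.0, -0.0, 0.1])
([0.1, 0.0, 1.9], [-0.0, -0.1, 0.0])
([0.01, 0.08, 1.97], [-0.0, -0.0, 0.1])
```

Emit:
{"name": "move_arm", "arguments": {
  "plan": [
    {"dx": 0.1,"dy": 0.2,"dz": 1.9,"rx": 0,"ry": 0,"rz": 0.1,"hand": -1},
    {"dx": 0.1,"dy": 0.2,"dz": 2,"rx": 0,"ry": 0,"rz": 0.1,"hand": -1},
    {"dx": 0,"dy": 0,"dz": 2,"rx": 0,"ry": 0,"rz": 0,"hand": -1},
    {"dx": 0,"dy": 0,"dz": 2,"rx": 0,"ry": 0,"rz": 0,"hand": -1},
    {"dx": 0,"dy": 0,"dz": 1.5,"rx": 0,"ry": 0,"rz": 0,"hand": -1},
    {"dx": 0,"dy": 0,"dz": 0,"rx": 0,"ry": 0,"rz": 0,"hand": -1}
  ]
}}

```text
time: 7.95
tool_pos: [0.5013, -0.1469, 0.0954]
eef_rot: [0.963, -0.097, -0.251, -0.025]
wrist_force: [-0.5, -0.4, 0.8]
gripper_width: 0.998
```

```bash
python3 - <<'E'
from h import *
r=target(-11.6,30); n=-r.apply([0,0,1]); top=np.array([.5072,-.149,.109])
plan(top-n*.040,r,1)
print(ctrl.get_state()["wrist_force"])
E
```

```text
([-0.18, 0.08, 2.51], [0.1, -0.8, 0.1])
[-0.47537929 -0.43942597  0.83619392]
```

Emit:
{"name": "move_arm", "arguments": {
  "plan": [
    {"dx": -0.1,"dy": 0,"dz": 1.2,"rx": 0,"ry": -0.5,"rz": 0,"hand": -1},
    {"dx": -0.1,"dy": 0.1,"dz": 1.2,"rx": 0,"ry": -0.4,"rz": 0.1,"hand": -1},
    {"dx": 0,"dy": 0,"dz": 0,"rx": 0,"ry": 0,"rz": 0,"hand": -1}
  ]
}}

```text
time: 8.25
tool_pos: [0.489, -0.1455, 0.0757]
eef_rot: [0.961, -0.097, -0.257, -0.025]
wrist_force: [-0.6, 0.3, -0.1]
gripper_width: 0.999
```

```bash
python3 - <<'E'
from h import *
r=target(-11.6,30); n=-r.apply([0,0,1]); top=np.array([.5072,-.149,.109])
plan(top-n*.040,r,1)
print(ctrl.get_state()["wrist_force"])
E
```

```text
([-0.06, -0.02, 0.19], [0.2, -0.0, 0.0])
[-0.6130582   0.27304094 -0.06966193]
```

Well aligned; close on the box.

Emit:
{"name": "move_arm", "arguments": {
  "plan": [
    {"dx": 0,"dy": 0,"dz": 0.1,"rx": 0.1,"ry": 0,"rz": 0,"hand": 1},
    {"dx": 0,"dy": 0,"dz": 0,"rx": 0,"ry": 0,"rz": 0,"hand": 1},
    {"dx": 0,"dy": 0,"dz": 0,"rx": 0,"ry": 0,"rz": 0,"hand": 1},
    {"dx": 0,"dy": 0,"dz": 0,"rx": 0,"ry": 0,"rz": 0,"hand": 1},
    {"dx": 0,"dy": 0,"dz": 0,"rx": 0,"ry": 0,"rz": 0,"hand": 1},
    {"dx": 0,"dy": 0,"dz": 0,"rx": 0,"ry": 0,"rz": 0,"hand": 1}
  ],
  "force": 60
}}

```text
time: 8.85
tool_pos: [0.4892, -0.1455, 0.0752]
eef_rot: [0.961, -0.097, -0.257, -0.026]
wrist_force: [-1.3, 0.8, -1.4]
gripper_width: 0.668
```

```bash
python3 up.py w5; python3 - <<'E'
from h import *
print(ctrl.get_state()["wrist_force"])
E
```

```text
[ 0.4892 -0.1455  0.0752] [-11.58  29.9  179.95]
plane in box frame [ 0.0004 -0.0004  0.0021] 29404
1 7374 [ 0.0439 -0.0001] ((37.22180938720703, 0.020252227783203125), (50.363311767578125, 67.99528503417969), 0.05659974366426468)
-1 0 [nan nan] ((0.0, 0.0), (0.0, 0.0), 0.0)
lug mid [0.0186 0.    ] yaw err 0.03117438626207302 0.037221814896782016
top extents [[-0.0169 -0.029 ]
 [ 0.077   0.0285]] ((28.32921600341797, 0.06364059448242188), (67.7730484008789, 97.87132263183594), 89.92333221435547)
top centre world [ 0.5208 -0.1514  0.1015] in tool [ 0.0147 -0.0006 -0.0387]
[-1.21380413 -0.24303268 -2.00588363]up.py:17: RuntimeWarning: Mean of empty slice.
  x=b[l&(k*b[:,0]>.012),:2]; R2=cv2.minAreaRect((x*1000).astype(np.float32)); print(k,len(x),x.mean(0).round(4),R2); q.append(np.array(R2[0])/1000)
  ret = um.true_divide(
```

View pics/w5.png

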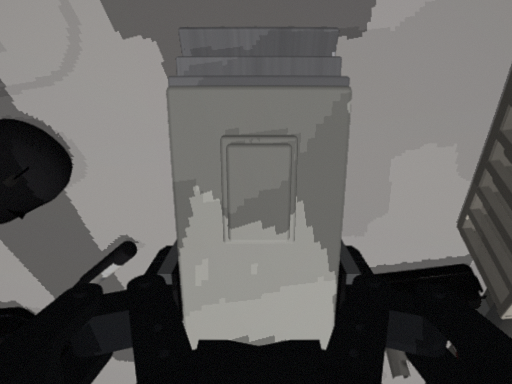

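Emit:
{"name": "move_arm", "arguments": {
  "plan": [
    {"dx": 0,"dy": 0,"dz": -0.5,"rx": 0,"ry": 0,"rz": 0,"hand": 1},
    {"dx": 0,"dy": 0,"dz": -1.5,"rx": 0,"ry": 0,"rz": 0,"hand": 1},
    {"dx": 0,"dy": 0,"dz": -2,"rx": 0,"ry": 0,"rz": 0,"hand": 1},
    {"dx": 0,"dy": 0,"dz": -2,"rx": 0,"ry": 0,"rz": 0,"hand": 1},
    {"dx": 0,"dy": 0,"dz": -2,"rx": 0,"ry": 0,"rz": 0,"hand": 1},
    {"dx": 0,"dy": 0,"dz": -2,"rx": 0,"ry": 0,"rz": 0,"hand": 1},
    {"dx": 0,"dy": 0,"dz": -1,"rx": 0,"ry": 0,"rz": 0,"hand": 1},
    {"dx": 0,"dy": 0,"dz": 0,"rx": 0,"ry": 0,"rz": 0,"hand": 1}
  ]
}}

```text
time: 9.7
tool_pos: [0.5463, -0.1572, 0.1741]
eef_rot: [0.962, -0.097, -0.256, -0.025]
wrist_force: [0.2, -0.0, -3.3]
gripper_width: 0.671
```

```bash
python3 - <<'E'
from h import *
s=ctrl.get_state();print(s["wrist_force"],s["gripper_width"])
p,r=T()
a,b=plan(p+[-.03,.06,.03],target(-10,0),8)
# box centre is at tool x -0.001
print()
plan(bx(.0,0,.20),target(LY,0),12,p0=a,r0=b)
E
```

```text
[ 0.17902067 -0.04123879 -3.34817736] 0.6711424961922392
([-0.6, -0.7, -0.1], [-0.0, 3.7, -0.2])
([-0.6, -0.7, -0.1], [-0.0, 3.7, -0.2])
([-0.6, -0.7, -0.1], [-0.1, 3.7, -0.2])
([-0.6, -0.6, -0.2], [-0.1, 3.7, -0.2])
([-0.6, -0.7, -0.2], [-0.0, 3.7, -0.2])
([-0.6, -0.6, -0.3], [-0.1, 3.8, -0.2])
([-0.6, -0.7, -0.3], [-0.0, 3.7, -0.2])
([-0.5, -0.63, -0.39], [-0.1, 3.8, -0.1])

([-0.5, -2.5, 0.0], [0.0, -0.0, -0.2])
([-0.5, -2.5, 0.0], [0.0, -0.0, -0.2])
([-0.5, -2.5, 0.0], [0.0, -0.0, -0.2])
([-0.5, -2.5, 0.0], [0.0, -0.0, -0.2])
([-0.4, -2.5, 0.0], [0.0, -0.0, -0.2])
([-0.4, -2.5, 0.1], [0.0, -0.0, -0.2])
([-0.4, -2.5, 0.0], [0.0, -0.0, -0.2])
([-0.4, -2.5, 0.1], [0.0, -0.0, -0.2])
([-0.4, -2.5, 0.0], [0.0, -0.0, -0.2])
([-0.4, -2.5, 0.1], [0.0, -0.0, -0.1])
([-0.4, -2.5, 0.0], [0.0, -0.0, -0.2])
([-0.47, -2.57, 0.09], [0.0, -0.0, -0.1])
```

Emit:
{"name": "move_arm", "arguments": {
  "plan": [
    {"dx": -0.6,"dy": -0.7,"dz": -0.1,"rx": 0,"ry": 3.7,"rz": -0.2,"hand": 1},
    {"dx": -0.6,"dy": -0.7,"dz": -0.1,"rx": 0,"ry": 3.7,"rz": -0.2,"hand": 1},
    {"dx": -0.6,"dy": -0.7,"dz": -0.1,"rx": 0,"ry": 3.7,"rz": -0.2,"hand": 1},
    {"dx": -0.6,"dy": -0.7,"dz": -0.2,"rx": 0,"ry": 3.7,"rz": -0.2,"hand": 1},
    {"dx": -0.6,"dy": -0.7,"dz": -0.2,"rx": 0,"ry": 3.7,"rz": -0.2,"hand": 1},
    {"dx": -0.6,"dy": -0.7,"dz": -0.3,"rx": 0,"ry": 3.8,"rz": -0.2,"hand": 1},
    {"dx": -0.6,"dy": -0.7,"dz": -0.3,"rx": 0,"ry": 3.7,"rz": -0.2,"hand": 1},
    {"dx": -0.5,"dy": -0.7,"dz": -0.4,"rx": -0.1,"ry": 3.8,"rz": -0.2,"hand": 1},
    {"dx": -0.5,"dy": -2.5,"dz": 0,"rx": 0,"ry": 0,"rz": -0.2,"hand": 1},
    {"dx": -0.5,"dy": -2.5,"dz": 0,"rx": 0,"ry": 0,"rz": -0.2,"hand": 1},
    {"dx": -0.5,"dy": -2.5,"dz": 0,"rx": 0,"ry": 0,"rz": -0.2,"hand": 1},
    {"dx": -0.5,"dy": -2.5,"dz": 0,"rx": 0,"ry": 0,"rz": -0.2,"hand": 1},
    {"dx": -0.4,"dy": -2.5,"dz": 0,"rx": 0,"ry": 0,"rz": -0.2,"hand": 1},
    {"dx": -0.4,"dy": -2.5,"dz": 0,"rx": 0,"ry": 0,"rz": -0.2,"hand": 1},
    {"dx": -0.4,"dy": -2.5,"dz": 0,"rx": 0,"ry": 0,"rz": -0.2,"hand": 1},
    {"dx": -0.4,"dy": -2.5,"dz": 0.1,"rx": 0,"ry": 0,"rz": -0.2,"hand": 1},
    {"dx": -0.4,"dy": -2.5,"dz": 0.1,"rx": 0,"ry": 0,"rz": -0.2,"hand": 1},
    {"dx": -0.4,"dy": -2.5,"dz": 0.1,"rx": 0,"ry": 0,"rz": -0.2,"hand": 1},
    {"dx": -0.4,"dy": -1.5,"dz": 0,"rx": 0,"ry": 0,"rz": -0.2,"hand": 1},
    {"dx": 0,"dy": 0,"dz": 0,"rx": 0,"ry": 0,"rz": 0,"hand": 1}
  ]
}}

```text
time: 11.7
tool_pos: [0.4851, 0.186, 0.1843]
eef_rot: [0.998, -0.068, -0.009, 0.001]
wrist_force: [-0.6, 0.5, -3.7]
gripper_width: 0.672
```

```bash
cat > held.py <<'E'
from h import *
import pickle,sys
f=ctrl.grab_frame("wrist"); save(f,sys.argv[1]+".png"); pickle.dump(f,open(sys.argv[1]+".pkl","wb"))
W=cloud(f).reshape(-1,3); p,r=T()
print(p.round(4),r.as_euler("ZYX",degrees=True).round(2))
t=r.inv().apply(W-p)  # tool frame
m=(t[:,0]>.0)&(t[:,0]<.1)&(abs(t[:,1])<.034)&(t[:,2]<-.02)&(t[:,2]>-.055)
s=m&(abs(t[:,1])<.025)&(abs(t[:,2]+.039)<.004)
A=np.c_[t[:,:2],np.ones(len(t))]
for _ in range(8):
    c=np.linalg.lstsq(A[s],t[s,2],rcond=None)[0]; e=t[:,2]-A@c; s=m&(abs(e)<.002)&(abs(t[:,1])<.025)
print("top plane in tool",c.round(4),s.sum())
q=m&(abs(e)<.0025); print("extent x",np.percentile(t[q,0],[99,99.5,99.9]).round(4),"y",np.percentile(t[q,1],[.5,99.5]).round(4))
l=m&(e<-.004)&(abs(t[:,1])<.02)&(t[:,0]>.015); R2=cv2.minAreaRect((t[l,:2]*1000).astype(np.float32)); print("lug",R2,l.sum(),np.percentile(t[l],[1,99],axis=0).round(4))
E
python3 held.py w6
```

```text
[0.485  0.1852 0.1842] [ -7.86   1.09 179.79]
top plane in tool [ 0.0007  0.0006 -0.0384] 23571
extent x [0.0737 0.074  0.0741] y [-0.0298  0.0279]
lug ((41.4246826171875, -1.1038846969604492), (23.670486450195312, 35.67499923706055), 89.9802017211914) 6967 [[ 0.0247 -0.0123 -0.0467]
 [ 0.0584  0.01   -0.0425]]
```

View pics/w6.png

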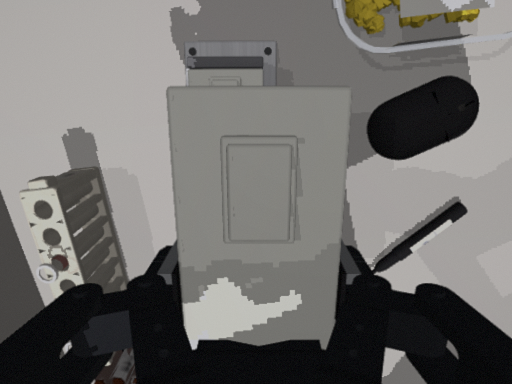

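```bash
cat > low.py <<'E'
from h import *
import pickle,sys
f=pickle.load(open(sys.argv[1]+".pkl","rb"))
W=cloud(f).reshape(-1,3)
yaw=np.radians(LY); Rz=np.array([[np.cos(yaw),-np.sin(yaw)],[np.sin(yaw),np.cos(yaw)]])
b=(W[:,:2]-LB)@Rz; z=W[:,2]
m=(abs(b[:,0])<.085)&(abs(b[:,1])<.04)
for nm,lo,hi in [("top",.057,.0635),("lug",.0645,.072)]:
    q=m&(z>lo)&(z<hi)&((b[:,0]>.01))
    if nm=="lug": q&=abs(b[:,1])<.025
    print(nm,q.sum(),"x",np.percentile(b[q,0],[.5,2,98,99.5]).round(4),"y",np.percentile(b[q,1],[.5,2,98,99.5]).round(4))
    if q.sum()>30: print(cv2.minAreaRect((b[q]*1000).astype(np.float32)))
q=(abs(b[:,0])<.11)&(abs(b[:,1])<.06)&(b[:,0]>.075)&(z>.0035)&(z<.01); print("plate",q.sum(),np.percentile(b[q],[1,99],axis=0).round(4))
E
for w in w1 w2 w6; do echo $w; python3 low.py $w; done
python3 - <<'E'
import cv2
im=cv2.imread("pics/w6.png")[20:110,150:310]; cv2.imwrite("pics/w6z.png",cv2.resize(im,None,fx=4,fy=4))
E
```

```text
w1
top 571 x [0.0115 0.0147 0.0744 0.0747] y [-0.0285 -0.0274  0.0351  0.0353]
((55.935394287109375, 15.958831787109375), (43.628150939941406, 89.41104888916016), 42.47055435180664)
w2
top 2674 x [0.0109 0.0114 0.0741 0.0743] y [-0.0284 -0.0279  0.0283  0.0291]
((42.591957092285156, 0.27843284606933594), (58.4344482421875, 63.667240142822266), 89.66012573242188)
lug 753 x [0.0245 0.0246 0.0581 0.0583] y [-0.0113 -0.0113  0.0114  0.0117]
((41.41056442260742, 0.4913644790649414), (23.552196502685547, 33.87297821044922), 89.92372131347656)
plate 806 [[ 0.0759 -0.042 ]
 [ 0.093   0.0414]]
w6
top 1824 x [0.0535 0.0536 0.0739 0.074 ] y [-0.0282 -0.0274  0.0277  0.0285]
((63.74976348876953, 0.39621543884277344), (57.30976104736328, 20.48015785217285), 89.78895568847656)
lug 255 x [0.0534 0.0534 0.0593 0.0593] y [-0.0115 -0.0114  0.0112  0.0119]
((56.378414154052734, 0.21653175354003906), (23.53293800354004, 5.850425720214844), 89.81050109863281)
plate 1538 [[ 0.0759 -0.0415]
 [ 0.0922  0.041 ]]Traceback (most recent call last):
  File "low.py", line 11, in <module>
    print(nm,q.sum(),"x",np.percentile(b[q,0],[.5,2,98,99.5]).round(4),"y",np.percentile(b[q,1],[.5,2,98,99.5]).round(4))
                         ~~~~~~~~~~~~~^^^^^^^^^^^^^^^^^^^^^^^
    return _quantile_unchecked(
        a, q, axis, out, overwrite_input, method, keepdims, weights)
    return _ureduce(a,
                    func=_quantile_ureduce_func,
    ...<5 lines>...
                    overwrite_input=overwrite_input,
                    method=method)
    r = func(a, **kwargs)
    result = _quantile(arr,
                       quantiles=q,
    ...<2 lines>...
                       out=out,
                       weights=wgt)
    slices_having_nans = np.isnan(arr[-1, ...])
                                  ~~~^^^^^^^^^
IndexError: index -1 is out of bounds for axis 0 with size 0
```

View pics/w6z.png

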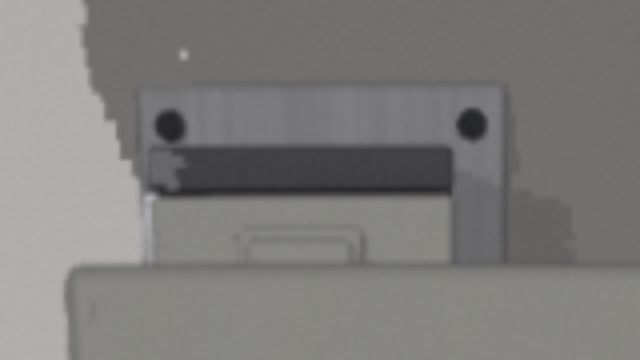

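```bash
cat >> h.py <<'E'
LY=-8.0
E
python3 - <<'E'
from h import *
plan(bx(0,-.0008,.110),target(LY,0),5)
E
```

```text
([0.5, -0.5, 1.5], [0.0, 0.2, 0.0])
([0.5, -0.5, 1.5], [0.1, 0.2, 0.0])
([0.5, -0.5, 1.5], [0.0, 0.2, 0.0])
([0.4, -0.5, 1.4], [0.1, 0.2, 0.1])
([0.45, -0.55, 1.48], [0.0, 0.3, 0.0])
```

Emit:
{"name": "move_arm", "arguments": {
  "plan": [
    {"dx": 0.5,"dy": -0.5,"dz": 1.5,"rx": 0,"ry": 0.2,"rz": 0,"hand": 1},
    {"dx": 0.5,"dy": -0.5,"dz": 1.5,"rx": 0.1,"ry": 0.2,"rz": 0,"hand": 1},
    {"dx": 0.5,"dy": -0.5,"dz": 1.5,"rx": 0,"ry": 0.2,"rz": 0,"hand": 1},
    {"dx": 0.4,"dy": -0.5,"dz": 1.4,"rx": 0.1,"ry": 0.3,"rz": 0.1,"hand": 1},
    {"dx": 0.4,"dy": -0.5,"dz": 1.4,"rx": 0,"ry": 0.3,"rz": 0,"hand": 1},
    {"dx": 0,"dy": 0,"dz": 0,"rx": 0,"ry": 0,"rz": 0,"hand": 1}
  ]
}}

```text
time: 12.35
tool_pos: [0.5085, 0.2013, 0.1062]
eef_rot: [0.997, -0.071, -0.001, 0.002]
wrist_force: [0.3, -0.1, -4.1]
gripper_width: 0.673
```

```bash
cat > chk.py <<'E'
from h import *
import sys
s=ctrl.get_state(); p,r=T(s)
print(p.round(4),r.as_euler("ZYX",degrees=True).round(2),np.round(s["wrist_force"],1),np.round(s["joint_velocities"],3))
plan(bx(0,-.0008,float(sys.argv[1])),target(LY,0),1)
E
python3 chk.py 0.088
```

```text
[0.5085 0.2013 0.1062] [-8.1400e+00  9.0000e-02  1.7975e+02] [ 0.3 -0.1 -4.1] [-0.016 -0.019  0.003 -0.002  0.021 -0.009]
([0.15, -0.63, 1.82], [0.2, 0.1, -0.1])
```

Emit:
{"name": "move_arm", "arguments": {
  "plan": [
    {"dx": 0.1,"dy": -0.4,"dz": 0.4,"rx": 0.2,"ry": 0,"rz": -0.1,"hand": 1},
    {"dx": 0.1,"dy": -0.2,"dz": 0.4,"rx": 0,"ry": 0,"rz": 0,"hand": 1},
    {"dx": 0,"dy": 0,"dz": 0,"rx": 0,"ry": 0,"rz": 0,"hand": 1},
    {"dx": 0,"dy": 0,"dz": 0,"rx": 0,"ry": 0,"rz": 0,"hand": 1}
  ]
}}

```text
time: 12.75
tool_pos: [0.5116, 0.2064, 0.0983]
eef_rot: [0.998, -0.07, -0.001, 0.0]
wrist_force: [-0.5, -0.2, -2.7]
gripper_width: 0.667
```

```bash
python3 chk.py 0.088; python3 held.py w7;python3 low.py w7; python3 chk.py .088
```

```text
[0.5116 0.2064 0.0983] [-8.0700e+00  1.0000e-01  1.7996e+02] [-0.5 -0.2 -2.7] [ 0.    -0.002 -0.002  0.001 -0.     0.003]
([-0.08, -0.07, 1.03], [0.0, 0.1, -0.1])
[0.5116 0.2064 0.0984] [-8.0700e+00  9.0000e-02  1.7996e+02]
top plane in tool [ 0.0015 -0.0001 -0.0382] 23537
extent x [0.0737 0.074  0.0741] y [-0.029   0.0286]
lug ((41.46983337402344, -0.20855712890625), (23.699148178100586, 35.68585968017578), 89.99774169921875) 6897 [[ 0.0254 -0.0114 -0.0465]
 [ 0.0584  0.0109 -0.0423]]
[0.5116 0.2064 0.0984] [-8.0700e+00  9.0000e-02  1.7996e+02] [-0.1 -0.5 -3.1] [ 0.001 -0.001  0.001 -0.001 -0.002  0.   ]
([-0.08, -0.07, 1.04], [0.0, 0.1, -0.1])Traceback (most recent call last):
  File "low.py", line 11, in <module>
    print(nm,q.sum(),"x",np.percentile(b[q,0],[.5,2,98,99.5]).round(4),"y",np.percentile(b[q,1],[.5,2,98,99.5]).round(4))
                         ~~~~~~~~~~~~~^^^^^^^^^^^^^^^^^^^^^^^
    return _quantile_unchecked(
        a, q, axis, out, overwrite_input, method, keepdims, weights)
    return _ureduce(a,
                    func=_quantile_ureduce_func,
    ...<5 lines>...
                    overwrite_input=overwrite_input,
                    method=method)
    r = func(a, **kwargs)
    result = _quantile(arr,
                       quantiles=q,
    ...<2 lines>...
                       out=out,
                       weights=wgt)
    slices_having_nans = np.isnan(arr[-1, ...])
                                  ~~~^^^^^^^^^
IndexError: index -1 is out of bounds for axis 0 with size 0
```

Emit:
{"name": "move_arm", "arguments": {
  "plan": [
    {"dx": -0.1,"dy": -0.15,"dz": 0.4,"rx": 0,"ry": 0.1,"rz": 0,"hand": 1},
    {"dx": 0,"dy": 0,"dz": 0.4,"rx": 0,"ry": 0,"rz": 0,"hand": 1},
    {"dx": 0,"dy": 0,"dz": 0.1,"rx": 0,"ry": 0,"rz": 0,"hand": 1},
    {"dx": 0,"dy": 0,"dz": 0,"rx": 0,"ry": 0,"rz": 0,"hand": 1}
  ]
}}

```text
time: 13.2
tool_pos: [0.511, 0.2083, 0.0895]
eef_rot: [0.998, -0.07, 0.001, 0.0]
wrist_force: [0.9, 0.5, -2.4]
gripper_width: 0.673
```

```bash
sed -i 's/-.0008/0/' chk.py; python3 chk.py 0.0756; python3 held.py w8; python3 - <<'E'
from h import *
import pickle
f=ctrl.grab_frame("top"); save(f,"t1.png"); pickle.dump(f,open("t1.pkl","wb"))
E
```

```text
[0.511  0.2083 0.0895] [-8.06e+00 -9.00e-02  1.80e+02] [ 0.9  0.5 -2.4] [ 0.001  0.003  0.002 -0.    -0.001 -0.001]
([-0.0, 0.03, 1.39], [0.0, -0.1, -0.1])
[0.511  0.2083 0.0895] [-8.06e+00 -9.00e-02  1.80e+02]
top plane in tool [ 0.0009  0.0001 -0.0383] 23519
extent x [0.0737 0.074  0.0741] y [-0.0291  0.0286]
lug ((41.4947509765625, -0.3304119110107422), (23.690340042114258, 35.69706344604492), 89.89796447753906) 6969 [[ 0.025  -0.0114 -0.0465]
 [ 0.0584  0.0109 -0.0423]]
```

View pics/w8.png

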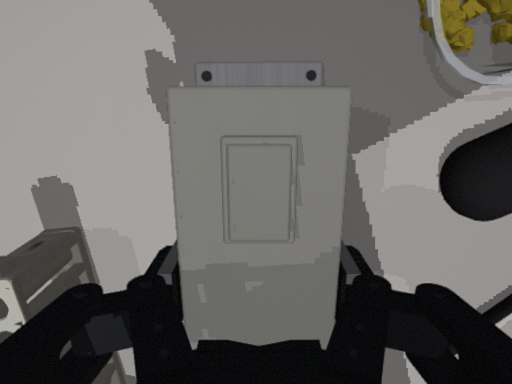

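Emit:
{"name": "move_arm", "arguments": {
  "plan": [
    {"dx": 0,"dy": 0,"dz": 0.2,"rx": 0,"ry": 0,"rz": 0,"hand": 1},
    {"dx": 0,"dy": 0,"dz": 0.2,"rx": 0,"ry": 0,"rz": 0,"hand": 1},
    {"dx": 0,"dy": 0,"dz": 0.2,"rx": 0,"ry": 0,"rz": 0,"hand": 1},
    {"dx": 0,"dy": 0,"dz": 0.2,"rx": 0,"ry": 0,"rz": 0,"hand": 1},
    {"dx": 0,"dy": 0,"dz": 0.1,"rx": 0,"ry": 0,"rz": 0,"hand": 1}
  ]
}}

```text
time: 13.8
tool_pos: [0.5114, 0.2083, 0.0801]
eef_rot: [0.998, -0.07, 0.001, -0.0]
wrist_force: [-0.6, -0.5, -3.4]
gripper_width: 0.673
```

```bash
python3 chk.py 0.0756
```

```text
[0.5114 0.2083 0.0801] [-8.0600e+00 -1.2000e-01 -1.7998e+02] [-0.6 -0.5 -3.4] [-0.002  0.018  0.002  0.002 -0.022  0.001]
([-0.03, 0.04, 0.45], [-0.0, -0.1, -0.1])
```

Emit:
{"name": "move_arm", "arguments": {
  "plan": [
    {"dx": 0,"dy": 0,"dz": 0.1,"rx": 0,"ry": -0.1,"rz": 0,"hand": 1},
    {"dx": 0,"dy": 0,"dz": 0.1,"rx": 0,"ry": 0,"rz": 0,"hand": 1},
    {"dx": 0,"dy": 0,"dz": 0.1,"rx": 0,"ry": 0,"rz": 0,"hand": 1},
    {"dx": 0,"dy": 0,"dz": 0,"rx": 0,"ry": 0,"rz": 0,"hand": 1}
  ]
}}

```text
time: 14.2
tool_pos: [0.5114, 0.2084, 0.0768]
eef_rot: [0.998, -0.07, 0.0, -0.0]
wrist_force: [-0.6, -0.6, -1.4]
gripper_width: 0.67
```

```bash
python3 chk.py 0.0756
```

```text
[0.5114 0.2084 0.0768] [-8.0700e+00 -1.0000e-02 -1.7998e+02] [-0.6 -0.6 -1.4] [-0.001 -0.     0.     0.001 -0.002 -0.001]
([-0.04, 0.04, 0.12], [-0.0, -0.0, -0.1])
```

Emit:
{"name": "move_arm", "arguments": {
  "plan": [
    {"dx": 0,"dy": 0,"dz": 0.05,"rx": 0,"ry": 0,"rz": 0,"hand": 1},
    {"dx": 0,"dy": 0,"dz": 0.05,"rx": 0,"ry": 0,"rz": 0,"hand": 1},
    {"dx": 0,"dy": 0,"dz": 0,"rx": 0,"ry": 0,"rz": 0,"hand": 1}
  ]
}}

```text
time: 14.5
tool_pos: [0.5115, 0.2084, 0.0769]
eef_rot: [0.998, -0.07, 0.0, -0.0]
wrist_force: [0.5, -0.6, -3.2]
gripper_width: 0.673
```

```bash
python3 chk.py 0.0756
```

```text
[0.5115 0.2084 0.0769] [-8.0600e+00 -4.0000e-02 -1.7998e+02] [ 0.5 -0.6 -3.2] [ 0.002 -0.004  0.002  0.     0.002 -0.002]
([-0.04, 0.05, 0.13], [-0.0, -0.0, -0.1])
```

Emit:
{"name": "move_arm", "arguments": {
  "plan": [
    {"dx": 0,"dy": 0,"dz": 0.1,"rx": 0,"ry": 0,"rz": 0,"hand": 1},
    {"dx": 0,"dy": 0,"dz": 0.1,"rx": 0,"ry": 0,"rz": 0,"hand": 1}
  ]
}}

```text
time: 14.7
tool_pos: [0.5116, 0.2084, 0.0768]
eef_rot: [0.998, -0.07, 0.0, -0.0]
wrist_force: [-5.4, -1.6, 14.4]
gripper_width: 0.669
```

```bash
python3 chk.py 0.0756
```

```text
[0.5116 0.2084 0.0768] [-8.0500e+00 -4.0000e-02 -1.7998e+02] [-5.4 -1.6 14.4] [ 0.001  0.003 -0.001 -0.001 -0.001  0.002]
([-0.06, 0.05, 0.12], [-0.0, -0.0, -0.1])
```

Emit:
{"name": "move_arm", "arguments": {
  "plan": [
    {"dx": 0,"dy": 0,"dz": 0,"rx": 0,"ry": 0,"rz": 0,"hand": 1},
    {"dx": 0,"dy": 0,"dz": 0,"rx": 0,"ry": 0,"rz": 0,"hand": 0.2},
    {"dx": 0,"dy": 0,"dz": 0,"rx": 0,"ry": 0,"rz": 0,"hand": -1},
    {"dx": 0,"dy": 0,"dz": 0,"rx": 0,"ry": 0,"rz": 0,"hand": -1},
    {"dx": 0,"dy": 0,"dz": 0,"rx": 0,"ry": 0,"rz": 0,"hand": -1},
    {"dx": 0,"dy": 0,"dz": 0,"rx": 0,"ry": 0,"rz": 0,"hand": -1},
    {"dx": 0,"dy": 0,"dz": 0,"rx": 0,"ry": 0,"rz": 0,"hand": -1}
  ],
  "force": 20
}}

```text
time: 15.4
tool_pos: [0.5127, 0.2089, 0.0769]
eef_rot: [0.998, -0.07, 0.001, -0.001]
wrist_force: [0.0, 0.5, 0.2]
gripper_width: 0.998
```

```bash
python3 chk.py 0.0756; python3 held.py w9
```

```text
[0.5127 0.2089 0.0769] [-8.0600e+00 -1.6000e-01 -1.7991e+02] [0.  0.5 0.2] [-0.001  0.001 -0.001 -0.     0.    -0.001]
([-0.16, 0.11, 0.12], [-0.1, -0.2, -0.1])
[0.5127 0.2089 0.0769] [-8.0600e+00 -1.6000e-01 -1.7991e+02]
top plane in tool [ 0.0031 -0.0025 -0.0382] 23225
extent x [0.0732 0.0734 0.0735] y [-0.0284  0.0287]
lug ((40.604827880859375, 0.09609413146972656), (35.607059478759766, 23.606449127197266), 0.1696833223104477) 6943 [[ 0.0242 -0.011  -0.0464]
 [ 0.0577  0.0113 -0.0421]]
```

Released; now withdraw straight up and inspect.

Emit:
{"name": "move_arm", "arguments": {
  "plan": [
    {"dx": 0,"dy": 0.05,"dz": -1,"rx": 0,"ry": 0,"rz": 0,"hand": -1},
    {"dx": 0,"dy": 0,"dz": -2,"rx": 0,"ry": 0,"rz": 0,"hand": -1},
    {"dx": 0,"dy": 0,"dz": -4,"rx": 0,"ry": 0,"rz": 0,"hand": -1},
    {"dx": 0,"dy": 0,"dz": -5,"rx": 0,"ry": 0,"rz": 0,"hand": -1},
    {"dx": 0,"dy": 0,"dz": -5,"rx": 0,"ry": 0,"rz": 0,"hand": -1},
    {"dx": -2,"dy": 0,"dz": -3,"rx": 0,"ry": 0,"rz": 0,"hand": -1},
    {"dx": -2,"dy": 0,"dz": 0,"rx": 0,"ry": 0,"rz": 0,"hand": -1},
    {"dx": 0,"dy": 0,"dz": 0,"rx": 0,"ry": 0,"rz": 0,"hand": -1},
    {"dx": 0,"dy": 0,"dz": 0,"rx": 0,"ry": 0,"rz": 0,"hand": -1}
  ]
}}

```text
time: 16.35
tool_pos: [0.4718, 0.2136, 0.2905]
eef_rot: [0.998, -0.07, 0.003, -0.002]
wrist_force: [0.3, 0.6, -0.5]
gripper_width: 0.996
```

```bash
python3 - <<'E'
from h import *
import pickle
for n in ["wrist","scene"]:
    f=ctrl.grab_frame(n); save(f,n+"_end.png")
    W=cloud(f).reshape(-1,3); z=W[:,2]
    yaw=np.radians(LY); Rz=np.array([[np.cos(yaw),-np.sin(yaw)],[np.sin(yaw),np.cos(yaw)]])
    b=(W[:,:2]-LB)@Rz
    m=(abs(b[:,0])<.085)&(abs(b[:,1])<.045)
    s=m&(abs(z-.114)<.004); A=np.c_[b,np.ones(len(b))]
    for _ in range(6):
        c=np.linalg.lstsq(A[s],z[s],rcond=None)[0]; e=z-A@c; s=m&(abs(e)<.002)
    print(n,"top plane",c.round(4),s.sum(),"ext",np.percentile(b[s],[.5,99.5],axis=0).round(4).tolist(),cv2.minAreaRect((b[s]*1000).astype(np.float32)))
    l=m&(e>.004)&(e<.01)
    for k in (1,-1):
        q=b[l&(k*b[:,0]>.01)]; print(k,len(q),cv2.minAreaRect((q*1000).astype(np.float32)) if len(q) else 0)
im=cv2.imread("pics/scene_end.png")[100:300,200:420]; cv2.imwrite("pics/scene_endz.png",cv2.resize(im,None,fx=3,fy=3))
print(ctrl.get_state()["time"])
E
```

```text
wrist top plane [-6.000e-04  1.000e-04  1.151e-01] 7577 ext [[-0.0742, -0.0279], [0.0746, 0.0296]] ((-0.0437164306640625, 0.7442741394042969), (149.6332550048828, 58.312198638916016), 0.05065117031335831)
1 914 ((41.49327850341797, 0.8973903656005859), (23.110017776489258, 34.33442306518555), 89.93199157714844)
-1 751 ((-41.91992950439453, 0.9495716094970703), (22.75986671447754, 35.12540054321289), 89.93699645996094)
scene top plane [0.0007 0.0005 0.1141] 491 ext [[-0.0759, -0.0292], [0.0747, 0.0283]] ((-0.9078292846679688, -0.5423488616943359), (152.44688415527344, 58.54737091064453), 0.40894341468811035)
1 64 ((42.75012969970703, -0.6615629196166992), (19.956546783447266, 35.94386672973633), 87.5573959350586)
-1 58 ((-41.44786071777344, -0.2403402328491211), (23.600391387939453, 34.156829833984375), 86.79013061523438)
16.45
```

View pics/scene_endz.png

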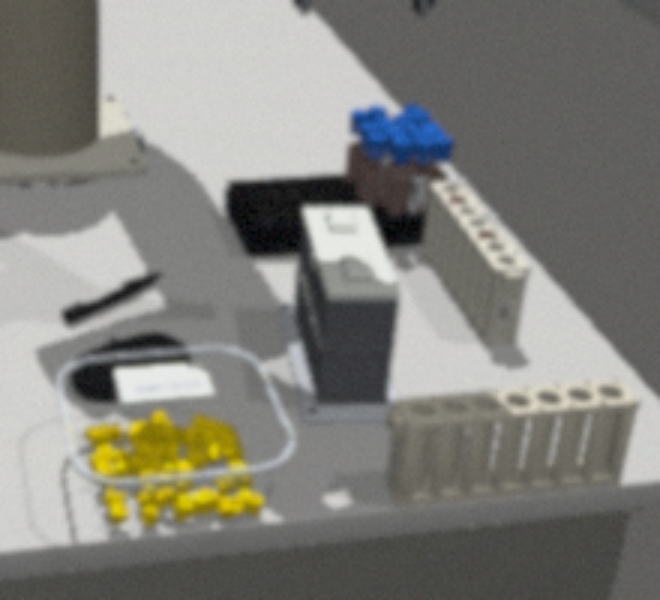

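View pics/wrist_end.png

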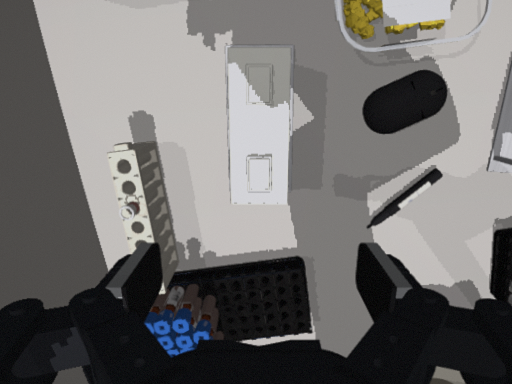

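The scene picture shows the boxes stacked flush, seam near (345,345), with no gap. The wrist picture shows the upper box square over the dock near (259,125). Top face height is 114–115 mm (114 expected), level within 0.001 rad, and centred within about 1 mm. I'm handing it in.

```bash
python3 - <<'E'
from h import *
print(ctrl.finish_job())
E
```

```text
the job is handed in; nothing more can be done
None
```

I shut the docked box's lid and stacked the other box on it. I then let go, backed off and handed the job in at about 16.5 s of the 54 s. The interface gives no verdict, so I only have my own checks to go on.

- **Lid:** I pressed it shut with the closed fingers; the wrist force reached about 40 N at the end. The wrist camera then showed it level within 0.002 rad.
- **Pick-up:** I gripped the box on the cradle near its middle with the tool tilted 30°, then lifted it clear. The force reading showed the fingers carrying about 3.3 N.
- **Set-down:** The lugs went into the recesses without catching. The box touched down with about 14 N net upward on the wrist, well under the 60 N limit.
- **Final position:** The wrist camera put the top face at 115 mm and the scene camera at 114 mm, where 114 mm is expected. Tilt was about 0.001 rad, yaw error was under 0.01 rad, and the box was within about 1 mm of centred.
- **Bystanders:** The mouse, pen and left carrier look undisturbed in the last pictures. I did not measure how far they moved.

**Disagreements:** the cameras differed by 1–2 mm on the docked box's sideways position, and the final centring by 0.7 to 0.9 mm one way (wrist) against about 0.5 mm the other (scene). An early wrist picture, taken with the lid still open and the arm moving, was about 3 mm off. I used the later wrist measurements, two of which agreed.

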